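# Pack two firebricks into the corner stop

### The arm

A 6-joint arm with a two-finger parallel gripper is mounted at the origin on a cart in front of the work surface, level with it; the furniture and walls round the work are solid. World frame = base frame: x ahead of the robot, y to its left, z up, the work surface at z = 0. Lengths are in m, angles in rad, forces in N, time in s.
With the tool pointing down it reaches from about 0.4 to 0.825 m from the base axis. Payload 7 kg.
Tool frame: the origin (TCP) lies on the front face of the gripper's body, between the roots of the fingers; the fingertips stand 66 mm ahead of it and the grasp point (between the pads) lies 47 mm ahead of it; z points along the fingers, y is the line along which they close (so a half turn about z gives the same grasp; the last joint's range is limited). The gripper opens to 88 mm and grips with 3 to 60 N. Pads are 19 mm wide; open, the fingers measure 130 mm over their backs; the gripper's body (78 mm by 193 mm) begins 47 mm behind the grasp point.
Start: joints at [-1.043, 0.359, 0.012, 0, -1.224, -0.288], TCP at [0.16, -0.656, 0.292] pointing down, gripper open.
Joint ranges: [-3.07, 3.07], [-1.43, 2.12], [-1.02, 1.25], [-3.03, 1.67], [-3.05, -0], [-3.03, 3.03]. Speed limits (rad/s): [2.39, 2.39, 3.01, 3.14, 3.14, 3.14].

### API

Orientations are given as a unit quaternion [x, y, z, w].
In Python, from plant import readout, viewer, r gives the robot as it stands. The module is installed in compiled form; this text tells all that it offers.
- The arm moves only by the tool move_arm, never from a script. Its argument "deltas" is a list of rows, each a list of 5 numbers: the shift along the tool's x, y, z in units of 25 mm (1.0 is 25 mm), then the turn about the tool's z in units of 8 degrees (1.0 is 8 degrees), then the opening, from 0 (shut) to 1 (fully open). A call has 1 to 12 rows; each row is the pose to reach, as a shift and turn from the pose commanded when the call began, along the tool's axes at that moment; what a row does not reach only later rows make up. A row lasts 1/10 s, in which the tool goes at most 50 mm and 8.59 degrees, less where a joint would pass 70% of its speed; a pose out of reach is approached as far as the arm can. A call with a gripper value outside its range is refused whole. The fingers move at their own pace and stop on an object; "grip_force" is the grip in N (left out, the last holds). Time passes only in rows, so rows that repeat a pose let the fingers close. It gives the time, the measured TCP pose, the force, the opening and the grip force at its end, in the units of the state.
- readout.state(): the state, without advancing time (a new reading comes with each control period).
- viewer.read_camera(name): name is "scene" or "top" or "wrist"; returns a dict with "img" (480x640x3 uint8, red, green, blue), "fx", "fy", "cx", "cy" (pixels), "dist_coeffs" ([k1, k2, p1, p2, k3] as OpenCV has them; the pictures are not rectified), "rvec" (rotation vector, rad) and "tvec" (3), from world to camera coordinates, as OpenCV has them; the wrist camera has in their place "hand_eye" (4x4, takes a point from camera to tool coordinates, whose origin is the TCP and whose axes are the flange's). Camera axes: x right, y down, z forward; pixel columns grow to the right and rows downward; lengths in m; the calibration is good to about 2 mm. A picture is of the moment at which its call begins: read the wrist's pose just before it. There is no depth.
- r.job_done(): hands the job in; it is judged then, once.
Trained networks look in a picture, given as the dict that the camera call returned (one of the last four; its "shot" number tells which), for a name from the list of things; names that differ only in an ending like _2 or _b are one class to them, and where a whole thing is asked for, a point or a joint stands for the part that bears it (a point fixed in the world has none). Each returns a list of dicts, best first, with "score" (0 to 1); they miss things now and then, are a little off and sometimes report something else, mostly with a low value. They report only what shows in the picture. A call takes as long as a camera call.
- viewer.boxes_of(label, picture): "box" ([left, top, width, height] in pixels, round what is visible of it).
The state is a dict: "time": time; "joint_pos": joint angles; "joint_vel": joint speeds; "joint_efforts": joint torques, N m; "eef_pos": TCP position; "tool_rot": TCP orientation; "ft_force": force on the tool from outside, world axes, zero at the start; "ft_torque": the same for the moment, N m; "width": opening from 0.0 (shut) to 1.0 (fully open); "finger_force": force on a finger pad.
Only numpy, scipy, OpenCV 4.12 (cv2) and the standard library are available. Lean on these libraries where they do the work, as an engineer would, in place of code of your own. Each camera call takes 0.05 s, during which the arm holds its last target. There are 200 camera calls.

### The job

Build up the soldering hearth floor on the left half of the bench: lay the long whole firebrick flat in the corner of the L-shaped steel stop and push it home, lengthwise along the left rail with its end against the back rail. Only then lay the short whole firebrick next to it the same way round, packed against the long one's side and with its end against the back rail. Leave the broken brick where it lies.

Things in the scene. Friction and masses are not known exactly. Their poses are not given: they have to be found in the camera images.
- corner_stop: L of angle steel fixed to the worktop: two rails 18 mm high, 4 mm thick, with 3 mm thick feet 24 mm wide on their outer sides. Origin: inner corner of the rails at worktop height; x points away from the robot through the back rail (inner face x = 0, y 0 to -125 mm), y left through the left rail (inner face y = 0, x 0 to -105 mm), z up. Bricks belong at -x, -y, on the bare worktop.
- brick_long: long whole firebrick: sharp-edged rectangular block of pale porous refractory, 96 x 48 x 36 mm, about 0.14 kg, lying flat. Origin: centre of its underside; x along its 96 mm length, y across its 48 mm width, z up. Both ends are alike.
- brick_short: short whole firebrick: the same sharp-edged rectangular block but shorter, 64 x 48 x 36 mm, about 0.10 kg, lying flat. Origin: centre of its underside; x along its 64 mm length, y across its 48 mm width, z up. Both ends are alike.
- broken_brick: broken lump of brown brick with ragged faces, about 60 x 61 x 30 mm, standing to the right of the stop; a bystander to be left alone. Origin: centre of its underside.

How it is judged:
On the way, in this order (a step that is already met when the one before it is completed fails the run):
1. the long brick lies home in the corner, before the short one is in its place (x of brick_long in the frame of corner_stop above -0.058 m and y of brick_long in the frame of corner_stop between -0.034 and -0.018 m and angle between the x axis of brick_long and the x axis of corner_stop, either way round below 0.175 rad and height (world z) of brick_long below 0.006 m), for 0.2 s.
2. the short brick lies packed against the long one and the back rail (x of brick_short in the frame of corner_stop above -0.042 m and y of brick_short in the frame of corner_stop between -0.087 and -0.062 m and angle between the x axis of brick_short and the x axis of corner_stop, either way round below 0.175 rad and height (world z) of brick_short below 0.006 m), for 0.2 s.
At the end, for the whole second after the job is handed in: Both bricks lie flat and at rest on the worktop, lengthwise along the left rail within 10 degrees, their ends within 10 mm of the back rail; the long one within 10 mm of the left rail, the short one beside it, the gaps left rail - long - short adding up to 15 mm at most (all of step 1 and all of step 2 and x of brick_long in the frame of corner_stop below -0.038 m and angle between each of brick_long, brick_short's own z axis and vertical below 0.1 rad and x of brick_short in the frame of corner_stop below -0.022 m and linear speed of each of brick_long, brick_short below 0.01 m/s); the robot touches nothing.
It fails at once if the broken brick is shifted by more than 30 mm (distance of broken_brick from where it was at the start of the episode above 0.03 m).
It also fails if it takes over 64 s, if anything falls off the work surface, if the arm or the gripper's body presses on something with over 40 N, if the wrist force passes 120 N, or if a joint passes its speed limit or range.

## Working session

There is one attempt and no reset: what is moved stays moved. The work goes in short steps, Python scripts to look and compute and a tool call to move; the robot and the scene stay as the last step left them, time stands still between calls to the robot, and variables do not carry over. Pictures are saved under pics/ and viewed, at most 10 in all, crops included, and the job is handed in when it is done.

Besides the shell and the picture viewer there is one more tool, called after ">>>" by a JSON object that holds its "method" and its "body". move_arm: Moves the arm, as the interface text tells. Its arguments: {"type":"object","properties":{"deltas":{"type":"array"},"grip_force":{"type":"number"}},"required":["deltas"]}

```bash
mkdir -p pics; cat > h.py <<'E'
import numpy as np, cv2
from plant import readout, viewer, r
def ray(p,uv):
    K=np.array([[p['fx'],0,p['cx']],[0,p['fy'],p['cy']],[0,0,1.]])
    n=cv2.undistortPoints(np.array(uv,float).reshape(-1,1,2),K,np.array(p['dist_coeffs'],float)).reshape(-1,2)
    d=np.c_[n,np.ones(len(n))]
    R=cv2.Rodrigues(np.array(p['rvec'],float))[0]; t=np.array(p['tvec'],float).ravel()
    return -R.T@t, d@R
def onz(p,uv,z):
    o,d=ray(p,uv); s=(z-o[2])/d[:,2]
    return o+d*s[:,None]
def proj(p,X):
    K=np.array([[p['fx'],0,p['cx']],[0,p['fy'],p['cy']],[0,0,1.]])
    return cv2.projectPoints(np.array(X,float).reshape(-1,1,3),np.array(p['rvec'],float),np.array(p['tvec'],float),K,np.array(p['dist_coeffs'],float))[0].reshape(-1,2)
def save(p,n): cv2.imwrite(f'pics/{n}.png',p['img'][:,:,::-1])
E
python3 - <<'E'
from h import *
s=readout.state();print(s)
for c in ['top','scene']:
    p=viewer.read_camera(c); save(p,c+'0')
    o,_=ray(p,[[320,240]]);print(c,o,p['fx'])
    for l in ['corner_stop','brick_long','brick_short','broken_brick']:
        for b in viewer.boxes_of(l,p)[:2]:
            x,y,w,h=b['box'];print(l,b,onz(p,[[x+w/2,y+h/2]],.03).round(3))
E
```

```text
{'time': 0.0, 'joint_pos': array([-1.04289576e+00,  3.59411657e-01,  1.10690204e-02, -3.77398379e-04,
       -1.22409142e+00, -2.88128139e-01]), 'joint_vel': array([-0.00095532, -0.00055228, -0.00101652,  0.0008707 ,  0.00041003,
       -0.00051717]), 'joint_efforts': array([ 7.42756620e-04, -5.82722390e+01,  2.93063951e+01,  6.99760839e+00,
        6.91613270e-03, -1.00749439e-04]), 'eef_pos': array([ 0.16022118, -0.65532093,  0.29120608]), 'tool_rot': array([-1.19535393e-01,  9.92829587e-01,  8.22042436e-04, -1.62061099e-04]), 'ft_force': array([ 0.38174866,  0.33495443, -0.10591763]), 'ft_torque': array([ 0.02070855,  0.02967049, -0.00643169]), 'finger_force': 0.0, 'width': 0.9994327655377242}
top [0.45890239 0.167715   0.9054871 ] 477.1604974363353
corner_stop {'box': [230.3, 172.3, 85.1, 59.1], 'score': 0.64} [[0.608 0.24  0.03 ]]
brick_long {'box': [333.5, 260.1, 45.2, 54.2], 'score': 0.92} [[0.449 0.089 0.03 ]]
brick_short {'box': [247.7, 303.6, 31.1, 40.0], 'score': 0.63} [[0.384 0.259 0.03 ]]
broken_brick {'box': [380.1, 202.1, 21.2, 33.7], 'score': 0.89} [[0.574 0.022 0.03 ]]
scene [0.23297215 0.5273793  0.77363483] 548.1784526629559
corner_stop {'box': [185.6, 214.9, 79.9, 100.8], 'score': 0.66} [[0.612 0.277 0.03 ]]
brick_long {'box': [346.5, 229.0, 62.0, 41.1], 'score': 0.71} [[0.443 0.103 0.03 ]]
brick_short {'box': [316.6, 319.0, 58.8, 59.0], 'score': 0.67} [[0.381 0.269 0.03 ]]
broken_brick {'box': [321.2, 170.2, 33.3, 31.5], 'score': 0.69} [[0.571 0.041 0.03 ]]
broken_brick {'box': [184.7, 214.6, 79.5, 103.2], 'score': 0.3} [[0.612 0.279 0.03 ]]
```

View pics/top0.png

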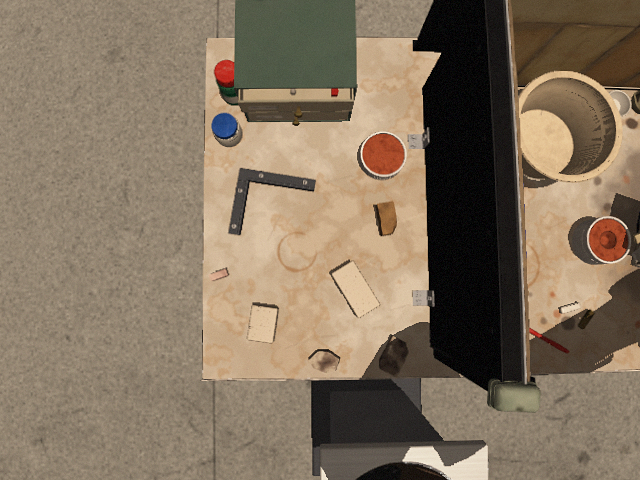

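View pics/scene0.png

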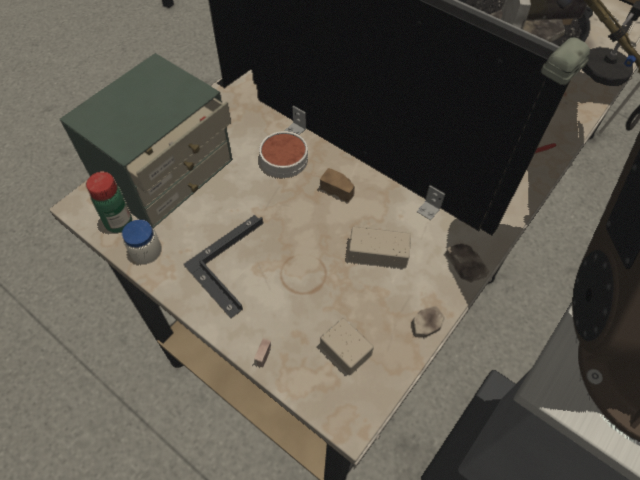

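Top view: stop corner about (241,170), with rails to (315,185) and (233,234). Long brick about (355,289), short about (263,322), broken brick (386,218). A tall black screen stands between the arm and the bench's work area, so its height matters.

```bash
python3 - <<'E'
from h import *
t=viewer.read_camera('top'); s=viewer.read_camera('scene')
a=cv2.resize(t['img'][155:355,200:440],None,fx=3.3,fy=3,interpolation=cv2.INTER_CUBIC)
a=cv2.resize(t['img'][155:355,200:440],None,fx=3,fy=3,interpolation=cv2.INTER_CUBIC)
cv2.imwrite('pics/c1.png',a[:,:,::-1])
b=np.hstack([cv2.resize(s['img'][0:260,400:640],(400,433)),cv2.resize(t['img'][300:430,400:560],(400,325)).__class__(0) if 0 else cv2.copyMakeBorder(cv2.resize(t['img'][300:440,400:560],(400,350)),0,83,0,0,0)])
cv2.imwrite('pics/c2.png',b[:,:,::-1])
def tri(u,v):
    o1,d1=ray(t,[u]);o2,d2=ray(s,[v]);d1=d1[0];d2=d2[0]
    k=np.linalg.lstsq(np.c_[d1,-d2],o2-o1,rcond=None)[0]
    return ((o1+k[0]*d1+o2+k[1]*d2)/2).round(3),np.linalg.norm(o1+k[0]*d1-o2-k[1]*d2).round(3)
print('base',onz(t,[[430,240],[432,340],[418,50]],0).round(3),onz(s,[[497,232],[440,200]],0).round(3))
print('topcorner',tri((487,388),(570,62)), tri((516,395),(570,60)))
for n,z,P in [('long',.036,[(331,269),(350,260),(379,305),(360,317)]),('short',.036,[(252,304),(277,308),(274,342),(248,338)]),('stop',.018,[(241,170),(315,185),(233,234)])]: print(n,onz(t,P,z).round(3).tolist())
E
```

```text
base [[ 0.536 -0.058  0.   ]
 [ 0.346 -0.056  0.   ]
 [ 0.919 -0.047  0.   ]] [[ 0.311 -0.072  0.   ]
 [ 0.424 -0.068  0.   ]]
topcorner (array([ 0.328, -0.03 ,  0.376]), np.float64(0.023)) (array([ 0.325, -0.065,  0.36 ]), np.float64(0.003))
long [[0.482, 0.135, 0.036], [0.498, 0.1, 0.036], [0.416, 0.048, 0.036], [0.395, 0.083, 0.036]]
short [[0.42, 0.279, 0.036], [0.413, 0.233, 0.036], [0.352, 0.239, 0.036], [0.359, 0.286, 0.036]]
stop [[0.672, 0.302, 0.018], [0.641, 0.162, 0.018], [0.55, 0.316, 0.018]]
```

View pics/c1.png

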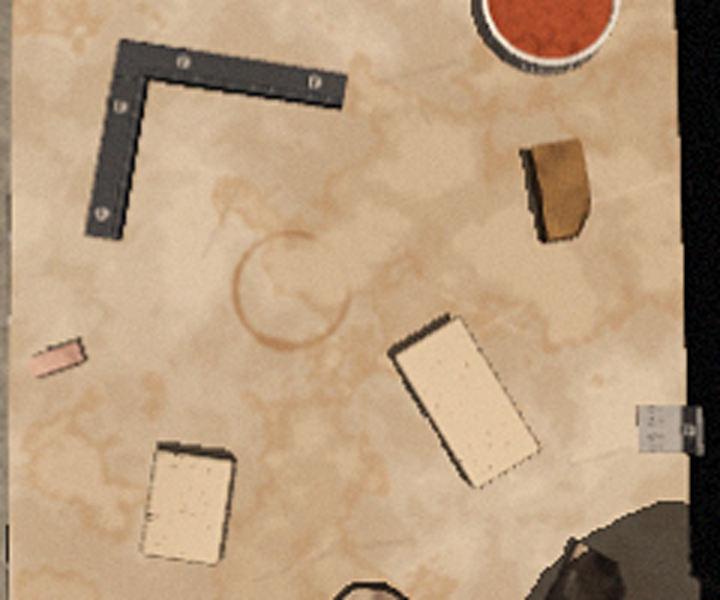

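View pics/c2.png

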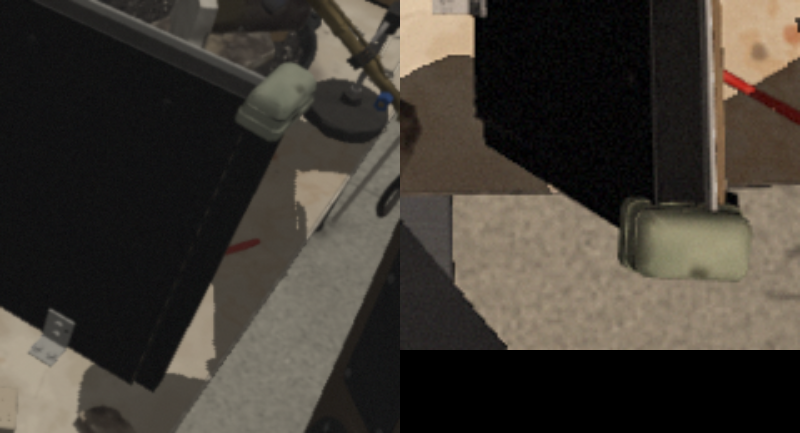

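Crop 1 shows the corners clearly. Crop 2 shows the screen standing at y≈-0.06 and x≥0.31, about 0.37 m high, with a pad on its top near corner. I'll refine the poses and check clearance to the cabinet.

```bash
python3 - <<'E'
from h import *
t=viewer.read_camera('top'); s=viewer.read_camera('scene')
def tri(u,v):
    o1,d1=ray(t,[u]);o2,d2=ray(s,[v]);d1=d1[0];d2=d2[0]
    k=np.linalg.lstsq(np.c_[d1,-d2],o2-o1,rcond=None)[0]
    return ((o1+k[0]*d1+o2+k[1]*d2)/2).round(3),np.linalg.norm(o1+k[0]*d1-o2-k[1]*d2).round(3)
for n,z,P in [('long',.036,[(332.3,274),(352.3,260.7),(380,304.7),(358.7,317.3)]),('short',.036,[(252.3,305.7),(278.3,308.3),(272.7,342.7),(247,339.3)])]:
    X=onz(t,P,z)[:,:2]; a=X[0]+X[1]-X[2]-X[3]; b=X[0]+X[3]-X[1]-X[2]
    print(n,X.mean(0).round(4),np.linalg.norm(a)/2,np.linalg.norm(b)/2,np.degrees(np.arctan2(a[1],a[0])),np.degrees(np.arctan2(-b[0],b[1])))
for z in (0,.018):
    c,e,f=onz(t,[(249,181.7),(314,190.7),(240.3,235)],z)[:,:2]
    print('stop',z,c.round(4),np.linalg.norm(e-c),np.linalg.norm(f-c),np.degrees(np.arctan2(*(c-f)[::-1])),np.degrees(np.arctan2((c-e)[1],(c-e)[0]))-90)
print('drawer lip R',tri((355,88),(229,98)),'L',tri((241,90),(148,152)),'base',onz(t,[(248,121),(353,122)],0).round(3))
print('pad',tri((516,395),(570,60)),tri((490,410),(545,70)))
E
```

```text
long [0.4451 0.0899] 0.0931042475446501 0.044432225811772454 31.041245839461425 31.198487301676632
short [0.3841 0.2596] 0.06186605220479031 0.047100070118004496 -9.460051712900318 -7.107991846718688
stop 0 [0.6527 0.2889] 0.12639885544829318 0.10427084289784064 -9.068342017568748 -8.579819909990917
stop 0.018 [0.6488 0.2865] 0.1238861974438175 0.10219806330571957 -9.068342017568773 -8.579819909990903
drawer lip R (array([0.767, 0.092, 0.155]), np.float64(0.014)) L (array([0.748, 0.271, 0.196]), np.float64(0.016)) base [[0.773 0.291 0.   ]
 [0.77  0.086 0.   ]]
pad (array([ 0.325, -0.065,  0.36 ]), np.float64(0.003)) (array([ 0.326, -0.02 ,  0.376]), np.float64(0.025))
```

>>> {"method": "move_arm", "body": {"deltas": [[0,0,-2,0,1],[0,0,-4,0,1],[0,0,-6,0,1],[0,0,-8,0,1],[0,0,-9.6,0,1],[0,0,-9.6,0,1]]}}

```text
time: 1.3
eef_pos: [0.1597, -0.6561, 0.5395]
tool_rot: [-0.119, 0.993, -0.005, 0.001]
ft_force: [0.4, 0.2, -0.1]
width: 1.001
finger_force: 0.0
```

>>> {"method": "move_arm", "body": {"deltas": [[-1.8,0.96,0,0,1],[-3.6,1.92,0,0,1],[-5.4,2.9,0,0,1],[-7.2,3.85,0,0,1],[-9,4.8,0,0,1],[-10.8,5.8,0,0,1],[-12.5,6.7,0,0,1],[-14.3,7.7,0,0,1],[-16.1,8.7,0,0,1],[-16.1,8.7,0,0,1]]}}

```text
time: 2.3
eef_pos: [0.5029, -0.3453, 0.5311]
tool_rot: [-0.122, 0.993, 0.001, -0.0]
ft_force: [0.2, 0.1, 0.1]
width: 0.999
finger_force: 0.0
```

```bash
python3 -c "
from h import *
s=readout.state();print(s['joint_pos'].round(3),s['eef_pos'],s['tool_rot'],s['ft_force'])"
```

```text
[-2.820e-01  1.990e-01  3.190e-01 -1.000e-03 -1.691e+00 -1.044e+00] [ 0.5028886  -0.34533137  0.53106899] [-1.21734962e-01  9.92562402e-01  6.52668970e-04 -2.26445157e-04] [0.15664461 0.07855358 0.06487461]
```

>>> {"method": "move_arm", "body": {"deltas": [[-0.46,1.9,0,0,1],[-0.9,3.8,0,0,1],[-1.4,5.7,0,0,1],[-1.8,7.6,0,0,1],[-2.3,9.5,0,-0.3,1],[-2.7,11.4,0,-0.8,1],[-3.2,13.2,0,-1.3,1],[-3.6,15.1,0,-1.8,1],[-4.1,16.9,0,-2.2,1],[-4.1,16.9,4,-2.2,1],[-4.1,16.9,8,-2.2,1],[-4.1,16.9,8,-2.2,1]]}}

```text
time: 3.5
eef_pos: [0.4984, 0.0862, 0.3807]
tool_rot: [-0.271, 0.963, 0.0, 0.001]
ft_force: [1.4, 0.8, -0.1]
width: 1.0
finger_force: 0.0
```

```bash
cat >> h.py <<'E'
from scipy.spatial.transform import Rotation as Ro
def wrist():
    s=readout.state(); p=viewer.read_camera('wrist')
    T=np.eye(4);T[:3,:3]=Ro.from_quat(s['tool_rot']).as_matrix();T[:3,3]=s['eef_pos']
    W=np.linalg.inv(T@np.array(p['hand_eye']))
    p['rvec']=cv2.Rodrigues(W[:3,:3])[0];p['tvec']=W[:3,3]
    print(s['eef_pos'].round(4),s['joint_pos'].round(2),'tool yaw',np.degrees(np.arctan2(T[1,1],T[0,1])).round(2))
    return p
def rect(p,z,box):
    "pale brick top face inside box -> centre, size, yaw"
    x,y,w,h=[int(v) for v in box]; m=np.zeros(p['img'].shape[:2],np.uint8)
    x0,y0=max(x-6,0),max(y-6,0)
    g=cv2.cvtColor(p['img'],cv2.COLOR_RGB2GRAY)[y0:y+h+6,x0:x+w+6]
    return g
E
python3 - <<'E'
from h import *
p=wrist(); save(p,'w1')
for l in ['brick_long','brick_short','corner_stop']:
    print(l,viewer.boxes_of(l,p)[:1])
E
```

```text
[0.4984 0.0862 0.3807] [ 0.56  0.03 -0.21 -0.   -1.34 -1.58] tool yaw 121.41
brick_long [{'box': [330.8, 110.1, 46.4, 89.3], 'score': 0.62}]
brick_short [{'box': [465.1, 150.5, 69.2, 68.4], 'score': 0.79}]
corner_stop [{'box': [314.7, 300.0, 108.5, 73.8], 'score': 0.63}]
```

View pics/w1.png

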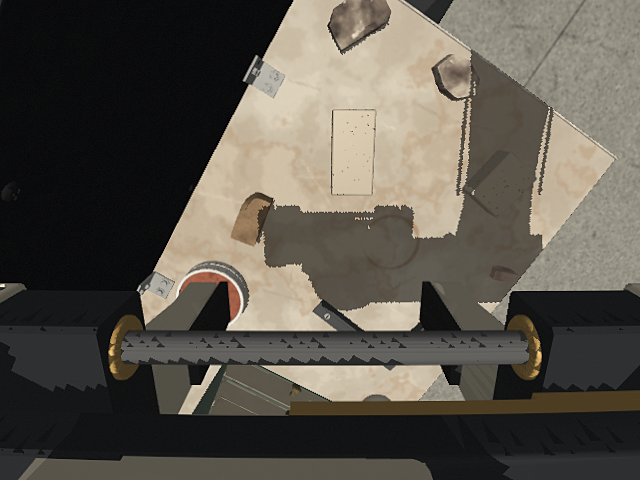

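Wrist view: long brick top face has corners at about (332,110), (376,110), (373,195) and (331,194). The stop is partly hidden by the gripper.

```bash
cat >> h.py <<'E'
def quad(p,P,z):
    "corners in order: far-left, far-right, near-right, near-left of the x axis"
    X=onz(p,P,z)[:,:2]; a=X[0]+X[1]-X[2]-X[3]; b=X[0]+X[3]-X[1]-X[2]
    return X.mean(0).round(4),(np.linalg.norm(a)/2).round(4),(np.linalg.norm(b)/2).round(4),(np.degrees(np.arctan2(a[1],a[0]))%180).round(1)
def rel(dst):
    "tool-axis shift in units of 25 mm to dst (x,y[,z])"
    s=readout.state();R=Ro.from_quat(s['tool_rot']).as_matrix();d=np.array(dst)-s['eef_pos']
    return (R.T@d/.025).round(2)
E
python3 - <<'E'
from h import *
p=wrist()
c=quad(p,[(332,110),(376,110),(373,195),(331,194)],.036);print(c)
print(rel([c[0][0],c[0][1],.2]),rel([c[0][0],c[0][1],.088]))
E
```

```text
[0.4994 0.0856 0.3837] [ 0.56  0.03 -0.2   0.   -1.34 -1.58] tool yaw 121.34
(array([0.4491, 0.091 ]), np.float64(0.0943), np.float64(0.0487), np.float64(31.2))
[1.67 1.25 7.4 ] [ 1.68  1.25 11.88]
```

>>> {"method": "move_arm", "body": {"deltas": [[0.9,0.6,1.5,0,1],[1.72,1.22,3,0,1],[1.72,1.22,5,0,1],[1.72,1.22,7,0,1],[1.72,1.22,8.8,0,1],[1.72,1.22,10.3,0,1],[1.72,1.22,11.3,0,1],[1.72,1.22,11.8,0,1],[1.72,1.22,11.8,0,1],[1.72,1.22,11.8,0,0.3],[1.72,1.22,11.8,0,0.3],[1.72,1.22,11.8,0,0.3]], "grip_force": 15}}

```text
time: 4.95
eef_pos: [0.4473, 0.0903, 0.0886]
tool_rot: [-0.27, 0.963, 0.0, 0.001]
ft_force: [-0.5, 0.4, 0.6]
width: 0.786
finger_force: 0.0
```

>>> {"method": "move_arm", "body": {"deltas": [[0,0,0,0,0.3],[0,0,0,0,0.3],[0,0,0,0,0.3],[0,0,0,0,0.3]]}}

```text
time: 5.35
eef_pos: [0.4464, 0.0898, 0.0875]
tool_rot: [-0.27, 0.963, 0.0, 0.0]
ft_force: [-2.0, 0.4, 5.5]
width: 0.546
finger_force: 15.0
```

>>> {"method": "move_arm", "body": {"deltas": [[0,0,-1,0,0.3],[0,0,-2,0,0.3],[-1.3,0.55,-2,0.8,0.3],[-2.6,1.1,-2,1.7,0.3],[-3.9,1.65,-2,2.5,0.3],[-5.2,2.2,-2,3.3,0.3],[-6.5,2.75,-2,4.2,0.3],[-7.9,3.34,-2,5.0,0.3],[-7.9,3.34,-2,5.0,0.3],[-7.9,3.34,-1.5,5.0,0.3],[-7.9,3.34,-1.5,5.0,0.3]]}}

```text
time: 6.45
eef_pos: [0.5697, 0.2623, 0.1219]
tool_rot: [0.076, 0.997, -0.001, -0.002]
ft_force: [0.1, -1.1, -2.4]
width: 0.549
finger_force: 15.0
```

```bash
python3 - <<'E'
from h import *
w=wrist();t=viewer.read_camera('top');s=viewer.read_camera('scene')
a=[cv2.resize(t['img'][140:290,200:350],(400,400),interpolation=cv2.INTER_CUBIC),cv2.resize(s['img'][190:340,160:310],(400,400),interpolation=cv2.INTER_CUBIC)]
cv2.imwrite('pics/p2.png',np.hstack(a)[:,:,::-1]); save(w,'w2')
E
```

```text
[0.5697 0.2623 0.1219] [ 0.74  0.44 -0.3  -0.   -0.84 -2.46] tool yaw 81.33
```

View pics/p2.png

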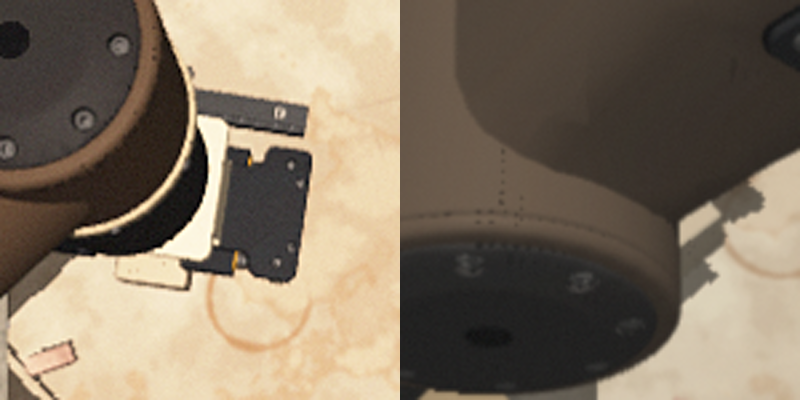

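>>> {"method": "move_arm", "body": {"deltas": [[0,0,0.7,0,0.3],[0,0,1.3,0,0.3],[0,0,1.3,0,0.3],[-0.3,0.1,1.3,0,0.3],[-0.6,0.2,1.3,0,0.3],[-0.8,0.3,1.3,0,0.3],[-0.9,0.3,1.3,0,0.3],[-0.9,0.3,1.3,0,0.3]]}}

```text
time: 7.4
eef_pos: [0.5954, 0.2677, 0.0923]
tool_rot: [0.076, 0.997, 0.0, 0.0]
ft_force: [-0.4, -0.6, -1.2]
width: 0.55
finger_force: 15.0
```

>>> {"method": "move_arm", "body": {"deltas": [[0,0,0.16,0,0.3],[0,0,0.16,0,0.3],[-0.1,0,0.16,0,0.3],[-0.2,0,0.16,0,0.3],[-0.2,0,0.16,0,0.3]]}}

```text
time: 7.9
eef_pos: [0.5999, 0.2669, 0.0881]
tool_rot: [0.076, 0.997, -0.0, -0.0]
ft_force: [-0.2, 0.5, -0.9]
width: 0.544
finger_force: 15.0
```

>>> {"method": "move_arm", "body": {"deltas": [[0,0.1,0,0,0.3],[0,0.2,0,0,0.3],[0,0.2,0,0,0.3]]}}

```text
time: 8.2
eef_pos: [0.6007, 0.2723, 0.0882]
tool_rot: [0.075, 0.997, 0.0, 0.0]
ft_force: [0.1, -0.2, -2.3]
width: 0.547
finger_force: 15.0
```

>>> {"method": "move_arm", "body": {"deltas": [[-0.1,0,0.02,0,0.3],[-0.2,0,0.02,0,0.3],[-0.2,0,0.02,0,0.3]]}}

```text
time: 8.5
eef_pos: [0.6025, 0.2719, 0.0873]
tool_rot: [0.076, 0.997, -0.0, -0.002]
ft_force: [-15.3, 6.3, 6.2]
width: 0.548
finger_force: 15.0
```

>>> {"method": "move_arm", "body": {"deltas": [[0,0.1,0,0,0.3],[0,0.16,0,0,0.3],[0,0.16,0,0,0.3]]}}

```text
time: 8.8
eef_pos: [0.6027, 0.2728, 0.0872]
tool_rot: [0.076, 0.997, -0.003, -0.003]
ft_force: [-12.7, -4.7, 8.9]
width: 0.547
finger_force: 15.1
```

>>> {"method": "move_arm", "body": {"deltas": [[0.05,-0.06,0,0,0.3],[0.05,-0.06,0,0,0.75],[0.05,-0.06,0,0,0.75],[0.05,-0.06,0,0,0.75],[0.05,-0.06,0,0,0.75],[0.05,-0.06,-1,0,0.75],[0.05,-0.06,-3,0,1],[0.05,-0.06,-5,0,1],[0.05,-0.06,-7,0,1]]}}

```text
time: 9.7
eef_pos: [0.6046, 0.2737, 0.2646]
tool_rot: [0.075, 0.997, -0.0, 0.0]
ft_force: [1.4, 0.4, 0.1]
width: 0.956
finger_force: 0.0
```

```bash
python3 - <<'E'
from h import *
s=readout.state()
print(rel([.40,.20,.262]),rel([.384,.26,.262]),s['eef_pos'],s['joint_pos'].round(2))
E
```

```text
[ 7.65 -4.15  0.1 ] [ 8.64 -1.87  0.1 ] [0.6045833  0.27368293 0.26458194] [ 0.72  0.36 -0.05  0.   -1.16 -2.44]
```

>>> {"method": "move_arm", "body": {"deltas": [[0,0,-2,-1,1],[0.5,1,-4,-2.1,1],[1,2,-4.7,-3.1,1],[1.5,3,-4.7,-4.2,1],[2,4,-4.7,-5.2,1],[2,4,-4.7,-6.3,1],[2,4,-4.7,-7.3,1],[2,4,-4.7,-8.4,1],[2,4,-4.7,-9.4,1],[2,4,-4.7,-10.4,1],[2,4,-4.7,-11.3,1],[2,4,-4.7,-11.3,1]]}}

```text
time: 10.9
eef_pos: [0.5704, 0.3802, 0.3801]
tool_rot: [-0.655, 0.756, -0.0, 0.0]
ft_force: [0.0, -0.5, -0.1]
width: 1.003
finger_force: 0.0
```

```bash
python3 - <<'E'
from h import *
p=wrist(); save(p,'w3')
for l in ['brick_long','brick_short','corner_stop']:
    print(l,viewer.boxes_of(l,p)[:1])
E
```

```text
[0.5704 0.3802 0.3801] [ 0.87  0.34  0.18  0.   -1.41 -1.01] tool yaw 171.84
brick_long [{'box': [238.9, 73.2, 90.6, 50.3], 'score': 0.83}]
brick_short [{'box': [441.5, 33.3, 72.7, 54.7], 'score': 0.77}]
corner_stop [{'box': [218.4, 2.0, 112.5, 141.5], 'score': 0.84}]
```

View pics/w3.png

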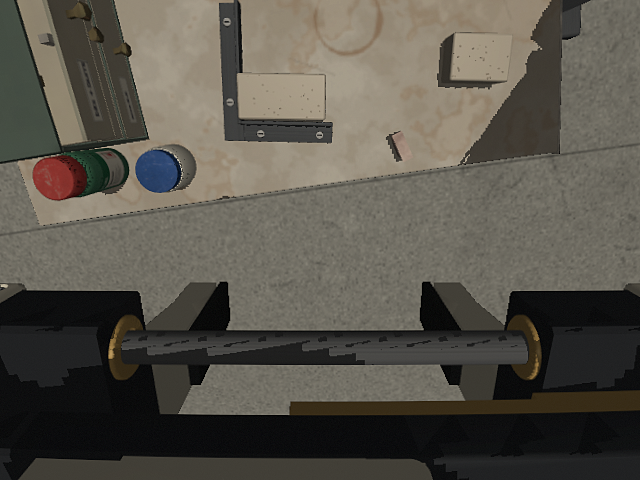

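The long brick is home in the corner: its top face runs from (238,73) to (325,120) against both rails. The short brick's top face has corners at about (454,33), (512,34), (508,82) and (450,80).

```bash
python3 - <<'E'
from h import *
p=wrist()
print('long',quad(p,[(237,117),(238,73),(326,76),(325,121)],.036))
c=quad(p,[(450,80),(454,33),(512,34),(508,82)],.036);print('short',c)
print('stop',onz(p,[(238,121)],.018))
print(rel([c[0][0],c[0][1]+.07,.30]),rel([c[0][0],c[0][1],.088]))
E
```

```text
[0.5703 0.3802 0.3801] [ 0.87  0.34  0.18 -0.   -1.41 -1.02] tool yaw 171.58
long (array([0.6028, 0.2725]), np.float64(0.0953), np.float64(0.0458), np.float64(169.3))
short (array([0.3868, 0.2632]), np.float64(0.0623), np.float64(0.0468), np.float64(171.1))
stop [[0.65852642 0.28960346 0.018     ]]
[2.93 6.99 3.21] [ 5.7   6.58 11.69]
```

>>> {"method": "move_arm", "body": {"deltas": [[1,1.2,0.3,0,1],[2,2.4,1,0,1],[3.1,3.6,2,0,1],[4.2,4.8,3,0,1],[5.2,6,4,0,1],[5.75,6.62,5,0,1],[5.75,6.62,6.8,0,1],[5.75,6.62,8.5,0,1],[5.75,6.62,10,0,1],[5.75,6.62,11.2,0,1],[5.75,6.62,11.7,0,1],[5.75,6.62,11.7,0,1]]}}

```text
time: 12.35
eef_pos: [0.3853, 0.2608, 0.086]
tool_rot: [-0.654, 0.757, -0.001, -0.002]
ft_force: [-0.1, -0.5, 0.1]
width: 0.998
finger_force: 0.0
```

>>> {"method": "move_arm", "body": {"deltas": [[0,0,0,0,0.5],[0,0,0,0,0.5],[0,0,0,0,0.5],[0,0,0,0,0.5],[0,0,0,0,0.5],[0,0,0,0,0.5]]}}

```text
time: 12.95
eef_pos: [0.3862, 0.2622, 0.0886]
tool_rot: [-0.654, 0.756, 0.0, 0.001]
ft_force: [-1.6, 0.7, 7.2]
width: 0.728
finger_force: 15.0
```

>>> {"method": "move_arm", "body": {"deltas": [[0,0,-1,0,0.5],[0,0,-2,0,0.5],[0.2,-1.4,-2,0,0.5],[0.4,-2.8,-2,0,0.5],[0.6,-4.2,-2,0,0.5],[0.8,-5.6,-2,0,0.5],[1,-7,-2,0,0.5],[1.15,-8.37,-2,0.05,0.5],[1.15,-8.37,-1.2,0.05,0.5],[1.15,-8.37,-0.5,0.05,0.5],[1.15,-8.37,-0.15,0.05,0.5],[1.15,-8.37,-0.15,0.05,0.5]]}}

```text
time: 14.15
eef_pos: [0.5882, 0.2028, 0.0903]
tool_rot: [-0.652, 0.758, 0.0, -0.001]
ft_force: [-0.3, -0.6, -0.7]
width: 0.731
finger_force: 15.0
```

```bash
python3 - <<'E'
from h import *
p=wrist()
c=np.array([.653,.289]);a=np.radians(-8.8)
s=readout.state()
d=s['eef_pos'][:2]-c;print('in stop',d@[np.cos(a),np.sin(a)],d@[-np.sin(a),np.cos(a)],s['ft_force'])
E
```

```text
[0.5882 0.2028 0.0903] [ 0.65  0.47 -0.34 -0.   -0.77 -0.8 ] tool yaw 171.34
in stop -0.05050011232537017 -0.09467214327346966 [ 1.41406468 -0.5152348   0.13882197]
```

>>> {"method": "move_arm", "body": {"deltas": [[-0.2,-0.1,0.06,0,0.5],[-0.4,-0.3,0.06,0,0.5],[-0.6,-0.45,0.06,0,0.5],[-0.72,-0.5,0.06,0,0.5],[-0.72,-0.5,0.06,0,0.5]]}}

```text
time: 14.7
eef_pos: [0.6042, 0.2197, 0.09]
tool_rot: [-0.652, 0.758, -0.0, 0.0]
ft_force: [-0.1, -0.1, -0.6]
width: 0.73
finger_force: 15.0
```

>>> {"method": "move_arm", "body": {"deltas": [[0,-0.1,0,0,0.5],[0,-0.18,0,0,0.5],[0,-0.18,0,0,0.5]]}}

```text
time: 15.0
eef_pos: [0.6085, 0.2182, 0.0899]
tool_rot: [-0.652, 0.759, -0.0, 0.0]
ft_force: [-0.0, -0.3, -0.2]
width: 0.727
finger_force: 15.0
```

>>> {"method": "move_arm", "body": {"deltas": [[-0.08,0,0,0,0.5],[-0.14,0,0,0,0.5],[-0.14,0,0,0,0.5]]}}

```text
time: 15.3
eef_pos: [0.6089, 0.2221, 0.0899]
tool_rot: [-0.652, 0.758, -0.0, 0.0]
ft_force: [0.5, -1.1, -1.3]
width: 0.728
finger_force: 15.0
```

>>> {"method": "move_arm", "body": {"deltas": [[-0.06,0,0.05,0,0.5],[-0.12,0,0.05,0,0.5],[-0.12,0,0.05,0,0.5]]}}

```text
time: 15.6
eef_pos: [0.609, 0.2243, 0.0887]
tool_rot: [-0.652, 0.759, -0.0, -0.001]
ft_force: [-0.3, -4.5, 3.4]
width: 0.729
finger_force: 15.0
```

>>> {"method": "move_arm", "body": {"deltas": [[0,-0.06,0,0,0.5],[0,-0.14,0,0,0.5],[0,-0.14,0,0,0.5]]}}

```text
time: 15.9
eef_pos: [0.6111, 0.2239, 0.0886]
tool_rot: [-0.651, 0.759, 0.001, -0.002]
ft_force: [-8.0, -1.4, 7.3]
width: 0.729
finger_force: 15.0
```

Both contacts felt. Unload, release and rise.

>>> {"method": "move_arm", "body": {"deltas": [[0.03,0.05,0,0,0.5],[0.03,0.05,0,0,0.95],[0.03,0.05,0,0,0.95],[0.03,0.05,0,0,0.95],[0.03,0.05,0,0,0.95],[0.03,0.05,-1,0,1],[0.03,0.05,-3,0,1],[0.03,0.05,-5,0,1],[0,0,-7,0,1],[-2,2,-9,0,1],[-4,2,-11,0,1],[-6.2,2,-11.6,0,1]]}}

```text
time: 17.1
eef_pos: [0.5846, 0.337, 0.3557]
tool_rot: [-0.651, 0.759, -0.0, 0.002]
ft_force: [1.0, 0.3, 0.5]
width: 0.999
finger_force: 0.0
```

```bash
python3 - <<'E'
from h import *
p=wrist(); save(p,'w4'); print(readout.state()['ft_force'])
E
```

```text
[0.5846 0.337  0.3557] [ 0.81  0.33  0.11  0.   -1.35 -0.96] tool yaw 171.3
[3.39638069 4.06120625 6.74614505]
```

View pics/w4.png

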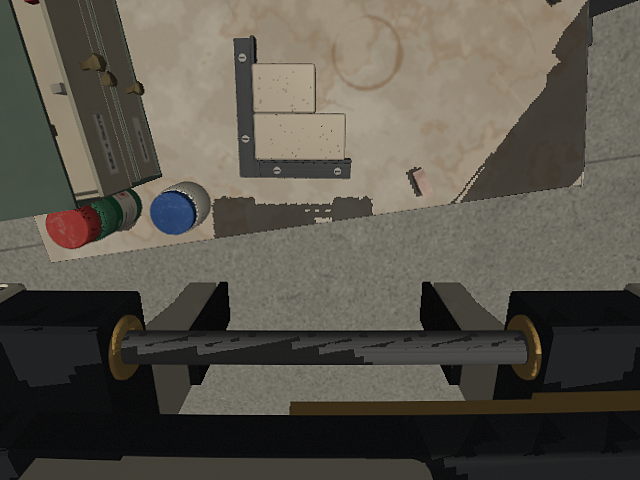

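Both bricks are packed against each other and the rails: long at about (299,136), short at about (283,88). I'll let the arm settle, then hand in.

>>> {"method": "move_arm", "body": {"deltas": [[0,0,0,0,1],[0,0,0,0,1],[0,0,0,0,1],[0,0,0,0,1]]}}

```text
time: 17.55
eef_pos: [0.5851, 0.3355, 0.3508]
tool_rot: [-0.651, 0.759, -0.0, -0.001]
ft_force: [-1.6, 0.3, -0.0]
width: 0.998
finger_force: 0.0
```

```bash
python3 -c "
from plant import r
print(r.job_done())"
```

```text
the job is handed in; nothing more can be done
None
```

I laid the long brick home in the corner, then packed the short brick against it and the back rail, never went near the broken brick, and handed the job in at about 17.5 s; no verdict came back.

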